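# Lock the controller module into its test cradle

## Task

Gently slide the white controller module along the channel of the test cradle until it is fully home against the end stop, then push the cross-handle of the seesaw catch past its centre so that the catch snaps shut behind the module and stays shut. Lean on the cradle and the catch no harder than a light hand would (never 15 N), do not ram the module against the cradle, leave the pen cup, the power adapter and the screwdriver where they are, and let go of everything at the end.

Things in the scene. Friction and masses are not known exactly. Their poses are not given: they have to be found in the camera images.
- cradle: Fixed grey test cradle. Origin: underside of its channel plate, on the desk; x along the channel to the end stop, y to the side of the catch, z up. Plate 12 mm thick, x -105 to 85, y -70 to 40 mm, widened to y 115 for x below -20. Channel between two black guides, inner faces y = +-32, tops z = 24 mm. All mm below are in this frame.
- module: Loose white box 120 x 60 x 24 mm (x, y, z), 0.25 to 0.5 kg, 1 to 4 N to slide; on top an aluminium heat sink 30 x 36 mm, z 24 to 50, centred at x 37, y 0 of the module, to push or grasp. Origin: centre of underside, axes as the cradle's. Starts in the channel 20 to 45 mm short of home. Home: +x end touching the stop, origin at cradle x 5, y 0 (2 mm play each side), z 12.
- stop (a point): Centre of the face of the rigid black end stop across the channel, at x 65, y 0, z 25 mm; the block is 14 mm thick, its top at z 38 mm.
- slot (a point): Middle of the range of the catch's pivot axis: x -61, y 72, z 50 mm. The aluminium pivot block (x -92 to -30) is bolted anywhere along its slots, so the true axis (parallel to x) is at y 52 to 92 mm, NOT measured; it stays put during the work. Find the handle by touch or sight.
- catch (a joint): Angle of the seesaw catch (rad): 0 open (start), 1.0 shut on a rigid stop; 0.95 and up is shut. An over-centre spring drives it away from 0.93: back open from below, snapping to 1.0 and staying from above. Pushing the crossbar takes about 8 N at first (more if rubbing upward), 5 N halfway, falling to nothing at the centre; the stop follows 5 mm later. If the module is not home the claw lands on it and blocks.
- handle_rest (a point): Nominal centre (x -61, y 93, z 117 mm; true y +-20, see slot; does not move with the catch) of the open handle's black crossbar: radius 7.5, 34 mm long along x, on a 5 mm radius rod, 70 mm from the pivot. Push it to -y. Handle's lean to +y = 0.3 - angle (rad): crossbar at y 70 sin(lean) from the axis, z 50 + 70 cos(lean), i.e. z 117, 120, then 104 mm.
- latch (a point): Point in the channel, x -61, y 0, z 25 mm, where the seesaw's steel claw (16 mm wide in y, x -64 to -58 mm, lower end at z 25) stands when shut, just behind a module that is home. Open, this arm (70 mm long from the pivot) is raised on the +y side, at most 114 mm above the desk and no further over than y -12.
- pencup: Bystander: blue cup, 80 mm wide, 95 mm high with pens up to 160 mm; origin at the centre of its underside.
- adapter: Bystander: black power adapter 55 x 90 x 30 mm; origin at the centre of its underside.
- driver: Bystander: screwdriver 170 mm long lying on the desk along its x axis.
Things that resemble listed ones, but are neither listed nor needed, are in the scene too. There is more than one size of the module; the one meant has the size given above.

How it is judged:
By the outcome, as a careful person would: the job done as asked, in the order asked, and still so for the second after the job is handed in, with the robot touching nothing.
It also fails if it takes over 69 s, if anything falls off the work surface, if the arm or the gripper's body presses on something with over 40 N, if the wrist force passes 120 N, or if a joint passes its speed limit or range.

## Robot

A 7-joint arm with a two-finger parallel gripper is mounted at the origin on the work surface. World frame = base frame: x ahead of the robot, y to its left, z up, the work surface at z = 0. Lengths are in m, angles in degrees, forces in N, time in s.
With the tool pointing down it reaches from about 0.425 to 0.875 m from the base axis. Payload 8.4 kg.
Tool frame: the origin (TCP) lies midway between the tips of the shut fingers; the grasp point (between the pads) lies 19 mm behind it; z points along the fingers, y is the line along which they close (so a half turn about z gives the same grasp; the last joint's range is limited). The gripper opens to 87 mm and grips with 3 to 60 N. Pads are 19 mm wide; open, the fingers measure 117 mm over their backs; the gripper's body (75 mm by 190 mm) begins 51 mm behind the grasp point.
Start: joints at [57.743, 19.091, 2.286, 83.961, -0.768, 76.965, -3.352], TCP at [0.291, -0.581, 0.223] pointing down, gripper open.
Joint ranges: [-147.57, 147.57], [-21.85, 119.76], [-74.77, 79.35], [14.55, 137.4], [-85.83, 265.84], [4.83, 119.75], [-152.11, 152.11]. Speed limits (degrees/s): [127.2, 127.2, 159.86, 159.86, 180, 180, 180].

## Interface

Orientations are given as [roll, pitch, yaw] about the fixed x, y, z axes, in that order (R = Rz(yaw) Ry(pitch) Rx(roll)).
In Python, from workcell import ctrl, hand, kinematics, eyes gives the robot as it stands. Calls block until the motion is done:
- ctrl.move_pose(position, orientation): joint-space move of the TCP to a pose.
- ctrl.move_linear(position, orientation=None, feed=0.15, max_force=None): straight line of the TCP; orientation=None keeps the orientation; feed is the mean speed in m/s. With max_force (N) it stops when the force on the tool has changed by that much, and returns True; else False.
- ctrl.set_joints(angles): joint-space move.
- hand.gripper_open() and hand.grab(squeeze=None): open the fingers fully, or close them until they stop; squeeze is the grip in N (None keeps the last).
- ctrl.wait(seconds).
- kinematics.inverse_kinematics(position, orientation): joint angles nearest the present ones, or None.
- ctrl.get_obs(): the state.
- eyes.snapshot(name): name is "side" or "top" or "wrist"; returns a dict with "pixels" (384x512x3 uint8, blue, green, red), "fx", "fy", "cx", "cy" (pixels), "distortion" ([k1, k2, p1, p2, k3] as OpenCV has them; the pictures are not rectified), "cam_to_world" (4x4, takes a point from camera to world coordinates). Camera axes: x right, y down, z forward; pixel columns grow to the right and rows downward; lengths in m; the calibration is good to about 2 mm. A picture is of the moment at which its call begins. There is no depth.
A pose or a line that the arm cannot do raises ctrl.IKError and nothing moves.
- ctrl.sign_off(): hands the job in; it is judged then, once.
The state is a dict: "time_s": time; "qpos": joint angles; "dq": joint speeds; "effort": joint torques, N m; "tcp_pos": TCP position; "orientation": TCP orientation; "force": force on the tool from outside, world axes, zero at the start; "ft_torque": the same for the moment, N m; "width": finger opening in m; "gripper_force": force on a finger pad.
Only numpy, scipy, OpenCV 4.12 (cv2) and the standard library are available. Lean on these libraries where they do the work, as an engineer would, in place of code of your own. Each camera call takes 0.05 s, during which the arm holds its last target. There are 200 camera calls.

## Working session

There is one attempt and no reset: what is moved stays moved. The work goes in short steps, each a Python script; the robot and the scene stay as the last script left them, time stands still between calls to the robot, and variables do not carry over. Pictures are saved under pics/ and viewed, at most 10 in all, crops included, and the job is handed in when it is done.

```bash
ls; mkdir -p pics; python3 - <<'E'
from workcell import ctrl, hand, kinematics, eyes
import cv2,pickle
for n in ("top","side"):
    s=eyes.snapshot(n); cv2.imwrite(f"pics/{n}0.png",cv2.resize(s["pixels"],(800,600),interpolation=cv2.INTER_CUBIC)); pickle.dump(s,open(f"{n}0.pkl","wb"))
    print(n,s["fx"],s["fy"],s["cx"],s["cy"],s["distortion"]);print(s["cam_to_world"])
print(ctrl.get_obs())
E
```

```text
pics
top 483.5780119293011 483.5780119293011 253.83669638705328 197.230946770152 [-0.19053651  0.          0.          0.          0.        ]
[[-0.04935264 -0.97326421  0.22432363  0.28904006]
 [-0.99877856  0.04862919 -0.00875209  0.0528899 ]
 [-0.00239058 -0.22448157 -0.9744754   1.18637941]
 [ 0.          0.          0.          1.        ]]
side 371.0947993074839 371.0947993074839 253.6527242587667 190.92954368715132 [0.0403361 0.        0.        0.        0.       ]
[[-0.74795611 -0.51992688  0.41259871  0.20780715]
 [-0.66369228  0.57777151 -0.47507119  0.42563521]
 [ 0.0086145  -0.62917098 -0.77721919  0.71513764]
 [ 0.          0.          0.          1.        ]]
{'time_s': 0.1, 'qpos': array([57.7413805 , 19.1292436 ,  2.28425853, 84.00671075, -0.76678425,
       76.96541956, -3.35204451]), 'dq': array([-0.08653477, -0.114142  ,  0.16136913, -0.0905563 , -0.08907108,
       -0.04999221,  0.06473033]), 'effort': array([ 3.17417544e-03, -6.57814121e+01,  1.33973591e+00, -4.04708469e+01,
       -5.96767967e-02,  4.09727159e-02,  1.09449654e-04]), 'tcp_pos': array([ 0.2905693 , -0.58095489,  0.2217247 ]), 'orientation': array([-1.79914104e+02,  6.64327345e-03,  2.65742575e+01]), 'force': array([-1.14103336, -0.40703214,  0.58999263]), 'ft_torque': array([-0.01620691, -0.00867974, -0.00331561]), 'gripper_force': 0.0, 'width': 0.08685421814944444}
```

View pics/top0.png

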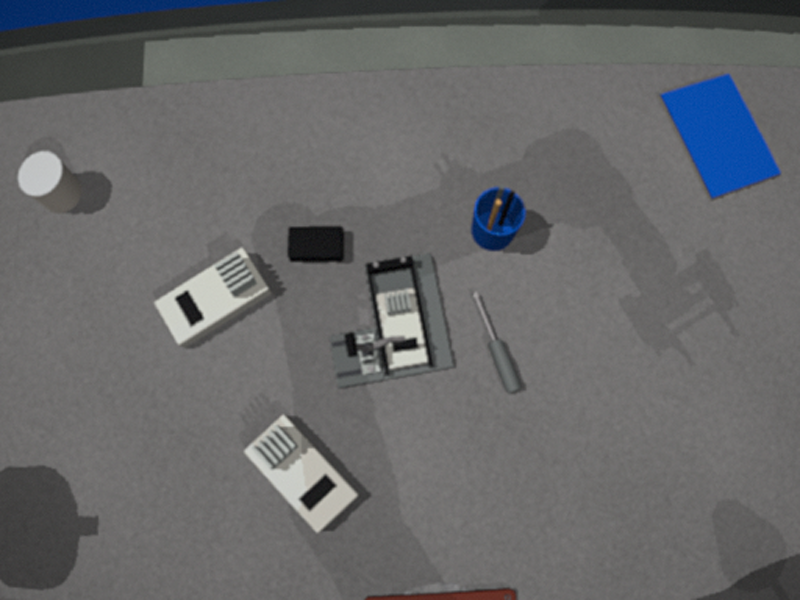

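View pics/side0.png

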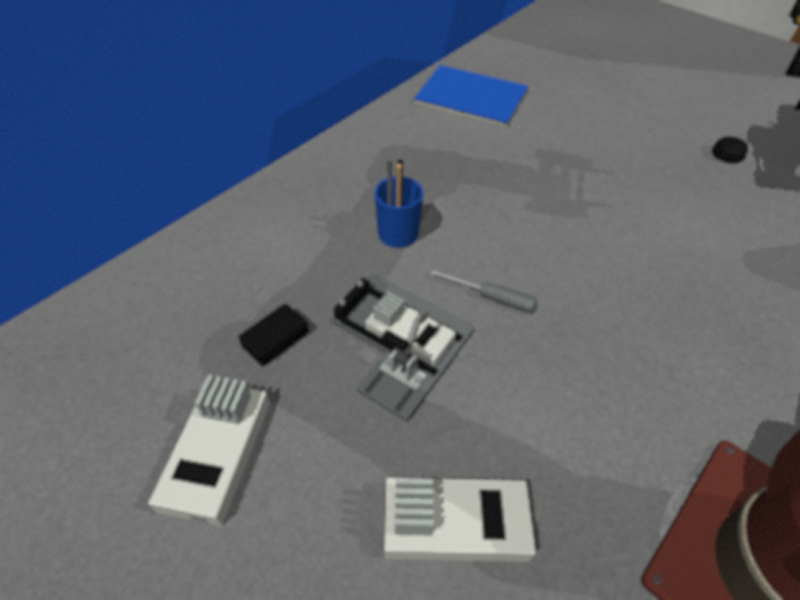

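The top view shows the cradle near (400,320) of 800x600, with its channel pointing up in the image and its catch to the left. The cup is at (498,218), the adapter at (316,243) and the screwdriver at (497,340). The side view agrees. I'll enlarge the cradle.

```bash
python3 - <<'E'
import cv2,pickle
s=pickle.load(open("top0.pkl","rb"))["pixels"]
cv2.imwrite("pics/c1.png",cv2.resize(s[155:255,200:300],(600,600),interpolation=cv2.INTER_CUBIC))
E
```

```text
(no output)
```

View pics/c1.png

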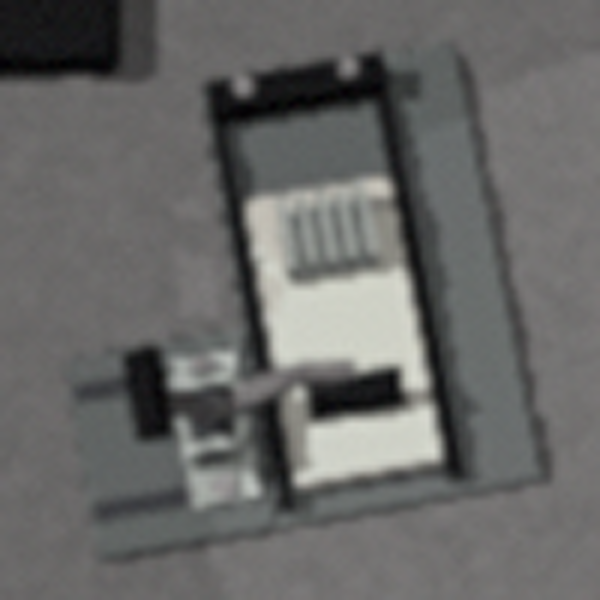

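The crop shows:
- **Plate corners:** (462,45), (548,478), (103,560) and (75,378).
- **Module front edge:** (248,195) to (392,178).
- **Module rear edge:** (295,488) to (442,465).
- **Heat sink top:** about (330,235).
- **Crossbar:** centre at about (147,392).

```bash
cat > h.py <<'E'
import numpy as np,cv2,pickle
from scipy.optimize import least_squares
def ray(s,uv):
    K=np.array([[s["fx"],0,s["cx"]],[0,s["fy"],s["cy"]],[0,0,1]])
    p=cv2.undistortPoints(np.array([[uv]],float),K,np.array(s["distortion"]))[0,0]
    T=np.array(s["cam_to_world"]); return T[:3,3],T[:3,:3]@np.array([p[0],p[1],1])
def at(s,uv,z):
    o,d=ray(s,uv); return o+d*(z-o[2])/d[2]
def c2w(C,p):
    x,y,a=C; c,sn=np.cos(a),np.sin(a); p=np.array(p,float)
    return np.array([x+c*p[0]-sn*p[1],y+sn*p[0]+c*p[1],p[2]])
def w2c(C,p):
    x,y,a=C; c,sn=np.cos(a),np.sin(a); dx,dy=p[0]-x,p[1]-y
    return np.array([c*dx+sn*dy,-sn*dx+c*dy,p[2]])
E
python3 - <<'E'
from h import *
s=pickle.load(open("top0.pkl","rb"))
px=lambda a:(200+(a[0]+.5)/6-.5,155+(a[1]+.5)/6-.5)
L=[((462,45),(.085,-.07)),((548,478),(-.105,-.07)),((103,560),(-.105,.115)),((75,378),(-.02,.115))]
P=[at(s,px(a),.012) for a,_ in L]
f=lambda C:np.concatenate([(c2w(C,(*m,0))-p)[:2] for (_,m),p in zip(L,P)])
r=least_squares(f,[.6,0,.1]);C=r.x;np.save("C.npy",C)
print("C",C,np.degrees(C[2]));print((r.fun*1e3).round(1))
for n,a,z in [("stoptopL",(208,85),.038),("stoptopR",(380,55),.038),("modFL",(248,195),.036),("modFR",(392,178),.036),("modBL",(295,488),.036),("modBR",(442,465),.036),("sink",(330,235),.062),("bar",(147,392),.117),("bar+x",(143,350),.117),("bar-x",(153,437),.117)]:
    print(n,(w2c(C,at(s,px(a),z))*1e3).round(1))
for n,a in [("cup",(498,218)),("adp",(316,243)),("drv",(497,340))]: print(n,(at(s,(a[0]/1.5625,a[1]/1.5625),.03)).round(3))
E
```

```text
C [0.55398773 0.03868197 0.14201821] 8.137044216817044
[ 0.1  1.3 -1.8 -1.5 -3.3 -1.4  5.   1.7]
stoptopL [80.2 37.7 38. ]
stoptopR [ 79.3 -34.4  38. ]
modFL [31.6 30.1 36. ]
modFR [ 27.4 -29.1  36. ]
modBL [-90.8  34.   36. ]
modBR [-92.9 -25.6  36. ]
sink [ 2.6  1.6 62. ]
bar [-56.6  82.8 117. ]
bar+x [-40.5  81.5 117. ]
bar-x [-73.8  83.7 117. ]
cup [ 0.697 -0.129  0.03 ]
adp [0.669 0.167 0.03 ]
drv [ 0.497 -0.111  0.03 ]
```

```bash
cat > m.py <<'E'
from workcell import ctrl, hand, kinematics, eyes
from h import *
C=np.load("C.npy"); Y=np.degrees(C[2])
W=lambda *mm:list(c2w(C,np.array(mm)/1e3))
def st(t=""):
    o=ctrl.get_obs(); f=w2c((0,0,C[2]),o["force"])
    print(t,round(o["time_s"],1),(w2c(C,o["tcp_pos"])*1e3).round(1),"F",f.round(1),"w",round(o["width"],4)); return o
def pic(cam,name,box=None,size=(800,600)):
    s=eyes.snapshot(cam); pickle.dump(s,open(name+".pkl","wb")); p=s["pixels"]
    if box: p=p[box[1]:box[3],box[0]:box[2]]
    cv2.imwrite(f"pics/{name}.png",cv2.resize(p,size,interpolation=cv2.INTER_CUBIC))
E
python3 - <<'E'
from m import *
hand.grab(5)
o=ctrl.get_obs(); p=o["tcp_pos"]; ctrl.move_linear([p[0],p[1],.30],feed=.2)
R=[-158,0,Y]
ctrl.move_pose(W(-27,0,200),R); ctrl.wait(.2); st("above")
print(kinematics.inverse_kinematics(W(-27,0,50),R), kinematics.inverse_kinematics(W(20,0,50),R))
pic("wrist","w1",size=(800,600))
E
```

```text
above 4.7 [-26.9  -0.5 200. ] F [0.2 0.3 0.3] w 0.0006
[ 21.92817725  20.59835529 -18.5482594  108.11384685 -17.73784593
  58.3978983  -67.4839717 ] [ 20.13610361  25.07335423 -18.61755341 101.76972633 -16.044366
  59.65700453 -70.19735038]
```

View pics/w1.png

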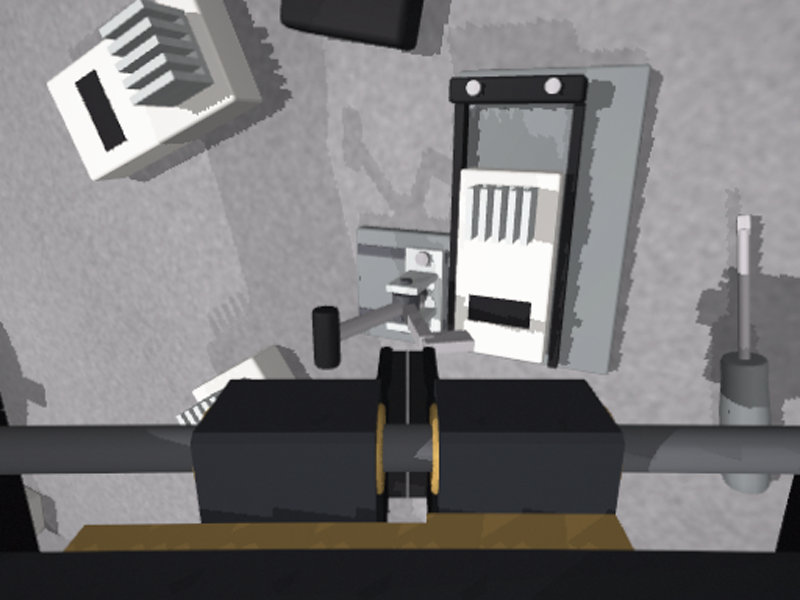

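The wrist view is much sharper. Plate corners are at (357,227), (651,66) and (609,373). The module front edge runs (461,171) to (565,172), the sink's rear top edge is near (500,240), and the crossbar is at about (326,337). I'll refit the cradle pose from these.

```bash
python3 - <<'E'
from h import *
s=pickle.load(open("w1.pkl","rb")); C0=np.load("C.npy")
px=lambda a:((a[0]+.5)/1.5625-.5,(a[1]+.5)/1.5625-.5)
L=[((651,66),(.085,-.07)),((609,373),(-.105,-.07)),((357,227),(-.02,.115))]
P=[at(s,px(a),.012) for a,_ in L]
f=lambda C:np.concatenate([(c2w(C,(*m,0))-p)[:2] for (_,m),p in zip(L,P)])
r=least_squares(f,C0);C=r.x
print("C",C,np.degrees(C[2]),C0);print((r.fun*1e3).round(1))
np.save("C.npy",C)
for n,a,z in [("stopL",(450,77),.038),("stopR",(587,76),.038),("stop face top",(518,104),.038),("modFL",(461,171),.036),("modFR",(565,172),.036),("modBR",(546,361),.036),("sink backL",(470,240),.062),("sink backR",(531,244),.062),("bar+x",(325,308),.12),("bar-x",(328,366),.113)]:
    print(n,(w2c(C,at(s,px(a),z))*1e3).round(1))
E
```

```text
C [0.55591654 0.04101688 0.13537854] 7.756619010284693 [0.55398773 0.03868197 0.14201821]
[ 2.2 -0.4 -1.9 -0.8 -0.3  1.2]
stopL [78.6 37.1 38. ]
stopR [ 76.9 -38.6  38. ]
stop face top [63.5 -3.3 38. ]
modFL [25.4 29.  36. ]
modFR [ 27.  -32.1  36. ]
modBR [-90.9 -31.4  36. ]
sink backL [-11.1  14.6  62. ]
sink backR [-10.4 -20.2  62. ]
bar+x [-42.5  78.3 120. ]
bar-x [-81.   82.2 113. ]
```

```bash
python3 - <<'E'
from m import *
R=[-158,0,Y]
ctrl.move_linear(W(-29,-2,120),R,feed=.15)
if ctrl.move_linear(W(-29,-2,50),feed=.06,max_force=4): st("hit on descent"); raise SystemExit
ctrl.wait(.2); st("down")
print(ctrl.move_linear(W(-14,-2,50),feed=.02,max_force=6)); st("a")
print(ctrl.move_linear(W(12,-2,50),feed=.02,max_force=6)); st("b")
pic("top","t1",(200,155,300,255),(600,600))
E
```

```text
down 7.0 [-28.8  -2.1  50.3] F [-0.5 -0.5  0.5] w 0.0003
False
a 7.9 [-13.9  -2.   50. ] F [-0.   0.6 -0.3] w 0.0004
False
b 9.3 [12. -2. 50.] F [-1.6  1.2 -1.1] w 0.0004
```

View pics/t1.png

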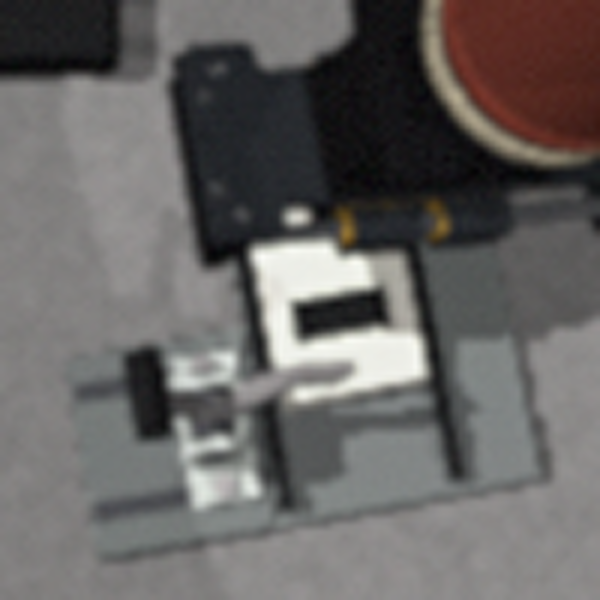

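The module has moved: its rear edge is now at (295,402) to (430,380), nearly home. Now a slow push until the stop is felt.

```bash
python3 - <<'E'
from m import *
print(ctrl.move_linear(W(26,-2,50),feed=.01,max_force=5)); o=st("c")
x=w2c(C,o["tcp_pos"])[0]*1e3
ctrl.wait(.2); st("hold")
ctrl.move_linear(W(x-4,-2,50),feed=.02); ctrl.wait(.2); st("back")
pic("top","t2",(200,155,300,255),(600,600))
E
```

```text
True
c 10.0 [16.  -1.8 49.5] F [-0.1  0.4 -0.1] w 0.0003
hold 10.2 [15.4 -1.8 49.1] F [ 0.8 -0.7  0.1] w 0.0006
back 10.8 [12. -2. 50.] F [ 0.2  0.3 -0.3] w 0.0004
```

```bash
python3 - <<'E'
from m import *
print(ctrl.move_linear(W(26,-2,50),feed=.01,max_force=6)); o=st("c")
x=w2c(C,o["tcp_pos"])[0]*1e3
ctrl.wait(.2); st("hold")
ctrl.move_linear(W(x-6,-2,50),feed=.03)
ctrl.move_linear(W(x-6,-2,150),feed=.15)
ctrl.move_pose(W(-40,130,210),[180,0,Y])
ctrl.wait(.2); st("up")
pic("wrist","w2")
E
```

```text
True
c 11.5 [15.9 -1.9 49.4] F [ 0.3 -1.7  0.1] w 0.0008
hold 11.7 [15.6 -1.9 49.1] F [0.3 0.1 0.3] w 0.0005
up 13.7 [-39.9 128.1 208.8] F [-1.   0.5  0.4] w 0.0006
```

View pics/w2.png

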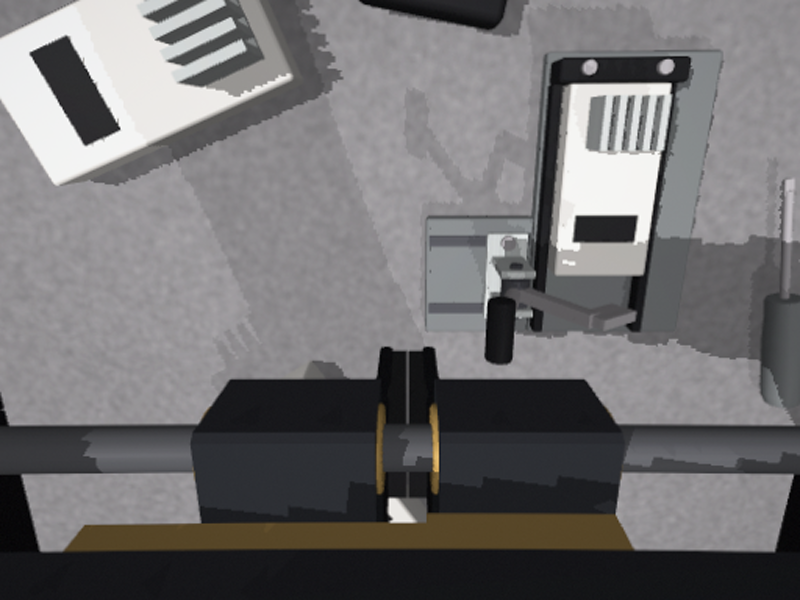

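The module now sits against the stop, with its front edge at (570–672, 83). It stalled at the same x twice, so it is home. The crossbar, at (500,330), is clear of the fingers. Next I'll find it by touch.

```bash
python3 - <<'E'
from m import *
R=[180,0,Y]
ctrl.move_linear(W(-61,130,150),R,feed=.15)
if ctrl.move_linear(W(-61,130,109),feed=.08,max_force=4): st("hit"); raise SystemExit
ctrl.wait(.2); st("down")
print(ctrl.move_linear(W(-61,70,109),feed=.02,max_force=3)); o=st("touch")
ctrl.wait(.2); st("hold"); np.save("touch.npy",w2c(C,o["tcp_pos"])*1e3)
E
```

```text
down 15.2 [-60.6 130.1 109.5] F [ 0.7 -0.4  0.5] w 0.0003
True
touch 16.9 [-61.1  96.1 108.9] F [1.3 1.1 1.1] w 0.0006
hold 17.1 [-61.2  96.  108.7] F [0.2 1.9 2.1] w 0.0006
```

```bash
python3 - <<'E'
from m import *
y0=np.load("touch.npy")[1]
for a in [.1,.2,.3,.4,.5,.6,.7,.8,.88]:
    y=y0+70*(np.sin(.3-a)-np.sin(.3)); z=50+70*np.cos(.3-a)-8+4*a
    hit=ctrl.move_linear(W(-61,y,z),feed=.03,max_force=10)
    st(f"{a} {hit}")
    if hit: break
E
```

```text
0.1 False 17.5 [-61.2  90.4 110.8] F [ 0.9  6.  -1.2] w 0.0004
0.2 False 17.9 [-61.2  83.7 112.6] F [-1.   5.8  2.3] w 0.0003
0.3 False 18.3 [-61.   76.5 113.5] F [-0.7  6.8  5. ] w 0.0007
0.4 False 18.7 [-60.9  69.  113.5] F [0.3 5.5 3.1] w 0.0005
0.5 False 19.0 [-60.9  61.5 112.6] F [1.2 4.1 4.1] w 0.0007
0.6 False 19.4 [-61.   54.4 111.1] F [1.9 1.6 1.9] w 0.0005
0.7 False 19.8 [-61.1  47.7 109.1] F [1.2 1.5 0.7] w 0.0004
0.8 False 20.2 [-61.3  41.4 106.4] F [0.8 0.4 0.5] w 0.0006
0.88 False 20.5 [-61.2  36.6 103.8] F [-0.2 -0.3  0.1] w 0.0006
```

```bash
python3 - <<'E'
from m import *
y0=np.load("touch.npy")[1]
for a in [.92,.96,1.0]:
    y=y0+70*(np.sin(.3-a)-np.sin(.3)); z=50+70*np.cos(.3-a)-8+4*a
    hit=ctrl.move_linear(W(-61,y,z),feed=.015,max_force=4)
    st(f"{a} {hit}")
    if hit: break
p=w2c(C,ctrl.get_obs()["tcp_pos"])*1e3
ctrl.move_linear(W(-61,p[1]+25,p[2]),feed=.05)
ctrl.move_linear(W(-61,p[1]+25,200),feed=.15)
ctrl.move_pose(W(-40,130,210),[180,0,Y])
ctrl.wait(.3); st("up")
pic("wrist","w3")
E
```

```text
0.92 False 20.8 [-61.   34.6 102.6] F [-0.4 -0.1 -0.1] w 0.0007
0.96 False 21.2 [-61.1  32.4 101.1] F [ 0.1 -0.3  0.1] w 0.0003
1.0 True 21.4 [-60.8  31.   99.5] F [-0.5  1.5  3.7] w 0.0006
up 23.6 [-40.2 128.9 209.7] F [0.  0.4 0.1] w 0.0007
```

View pics/w3.png

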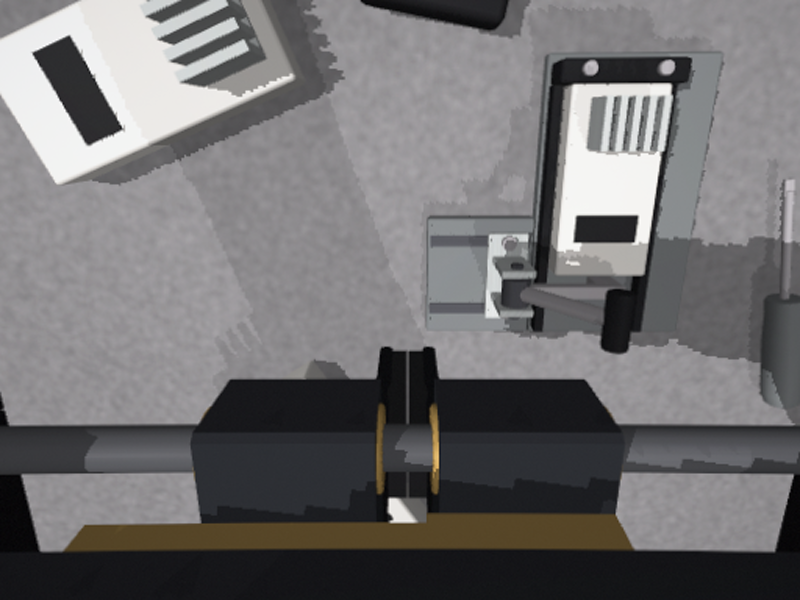

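The catch has stayed shut with nothing touching it. The crossbar has swung over to (617,320), and the claw arm lies down in the channel behind the module's rear edge at about (600,290). The bystanders have not moved.

```bash
python3 -c "
from workcell import ctrl
print(ctrl.sign_off())"
```

```text
the job is handed in; nothing more can be done
None
```

The module is home against the end stop, the catch is shut behind it and stayed shut after the arm let go, and the job is handed in at about 24 s of the 69 s allowed.

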